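Hold a cleat against the sprung fence of a drilling jig

ROBOT

A 7-joint arm with a two-finger parallel gripper is mounted at the origin on the work surface. World frame = base frame: x ahead of the robot, y to its left, z up, the work surface at z = 0. Lengths are in m, angles in rad, forces in N, time in s.
With the tool pointing down it reaches from about 0.425 to 0.875 m from the base axis. Payload 4.7 kg.
Tool frame: the origin (TCP) lies midway between the tips of the shut fingers; the grasp point (between the pads) lies 19 mm behind it; z points along the fingers, y is the line along which they close (so a half turn about z gives the same grasp; the last joint's range is limited). The gripper opens to 87 mm and grips with 3 to 60 N. Pads are 19 mm wide; open, the fingers measure 117 mm over their backs; the gripper's body (75 mm by 190 mm) begins 51 mm behind the grasp point.
Start: joints at [-1.228, 0.321, -0.07, 1.45, 0.023, 1.371, -0.057], TCP at [0.21, 0.615, 0.223] pointing down, gripper open.
Joint ranges: [-2.86, 2.86], [-0.3, 2.09], [-1.38, 1.24], [0.06, 2.45], [-1.56, 4.7], [0.09, 2.05], [-2.69, 2.69]. Speed limits (rad/s): [2.57, 2.57, 3.14, 3.14, 3.14, 3.14, 3.14].

INTERFACE

Orientations are given as a rotation vector (axis times angle).
In Python, from bench import monitor, cams, workorder gives the robot as it stands.
- The arm moves only by the tool move_arm, never from a script. Its arguments are lists of equal length, an entry for each row: "slide": the shift along the tool's x, y, z in cm, a list of three; "roll": the turn about the tool's z in rad. In form: {"slide": [[dx, dy, dz], ...], "roll": [roll, ...]}. A call has 1 to 20 rows; each row is the pose to reach, as a shift and turn from the pose commanded when the call began, along the tool's axes at that moment; what a row does not reach only later rows make up. A row lasts 1/10 s, in which the tool goes at most 50 mm and 8.59 degrees, less where a joint would pass 70% of its speed; a pose out of reach is approached as far as the arm can. A call with a gripper value outside its range is refused whole. "gripper" is the finger opening in cm, from 0 to 8.7, set as the call begins (left out, the last holds). The fingers move at their own pace and stop on an object; "squeeze" is the grip in N (left out, the last holds). Time passes only in rows, so rows that repeat a pose let the fingers close. It gives the time, the measured TCP pose, the force, the opening and the grip force at its end, in the units of the state.
- monitor.get_state(): the state, without advancing time (a new reading comes with each control period).
- cams.get_image(name): name is "scene" or "top" or "wrist"; returns the picture (384x512x3 uint8, red, green, blue); there is no depth.
- cams.get_calibration(name): a dict with "mtx" (3x3 intrinsics, pixels), "dist_coeffs" ([k1, k2, p1, p2, k3] as OpenCV has them; the pictures are not rectified), "R" (3x3) and "t" (3): a world point X has camera coordinates R X + t. Camera axes: x right, y down, z forward; pixel columns grow to the right and rows downward; lengths in m; the calibration is good to about 2 mm. A picture is of the moment at which its call begins: read the wrist's pose just before it. get_calibration takes no time and is no camera call; for the wrist camera it gives the pose at the moment of the call.
- workorder.close_job(): hands the job in; it is judged then, once.
The state is a dict: "time": time; "joint_positions": joint angles; "qd": joint speeds; "joint_torque": joint torques, N m; "position": TCP position; "tool_rot": TCP orientation; "ft_force": force on the tool from outside, world axes, zero at the start; "torque": the same for the moment, N m; "grip_width": opening from 0.0 (shut) to 1.0 (fully open); "grip_force": force on a finger pad.
Only numpy, scipy, OpenCV 4.12 (cv2) and the standard library are available. Lean on these libraries where they do the work, as an engineer would, in place of code of your own. Each camera call takes 0.05 s, during which the arm holds its last target. There are 200 camera calls.

TASK

Pull the chest's top drawer out to its stop and leave it open, take out the wooden cleat, and lay it flat on the bed of the drilling jig with its square end flush against the middle of the sprung fence. Press it against the fence with a steady 10 N or so and finish while still holding it there with that push, so that I can drill through the guide holes into its end; do not push the fence to the end of its travel. Leave the knob in the drawer and everything else where it is.

Things in the scene. Friction and masses are not known exactly. Their poses are not given: they have to be found in the camera images.
- chest: fixed wooden bench-top drawer chest, 250 deep x 320 wide x 156 mm high, two shallow drawers one above the other, two books fixed on top (from 90 mm behind the front, up to 207 mm above the bench). Origin on the bench under the middle of its front face; its x axis points into the chest (away from the robot), so the drawers pull out along its -x, z up. It stands left or right of the jig
- cab_drawer0 (a joint): top drawer: pulled-out distance in m, 0 shut, 0.174 at its stop; starts up to 0.03 open; about 1 N of friction. Inside it is 278 mm wide; its floor is 94 mm, its side walls 134 mm, its front panel (21 mm thick) 145 mm above the bench
- cab_drawer0_handle (a point): middle of the top drawer's bar handle: dark steel bar 11 mm thick, 120 mm long, level, along the chest's y axis, 35 mm in front of the drawer's face, 118 mm above the bench, on two posts 51 mm either side of the middle. Axes as the chest's; moves with the drawer. Can be pinched from above, one finger behind the bar. The lower drawer's like handle, 60 mm below, is not needed
- cleat: brown wooden cleat lying flat in the top drawer, 90 long (its x) x 36 wide (y) x 28 mm high, about 75 g; its +x end is cut square, its -x end is a half-round nose; two dark holes on top. Origin at the underside, mid length and width: the square face lies 45 mm along +x. Its x axis is within 0.6 rad of the chest's; it lies left or right of the knob
- knob: turned brown wooden drawer knob, 40 mm across and 34 mm high, standing in the same drawer beside the cleat, about 140 mm from it; origin at the centre of its underside. Stays in the drawer
- jig: fixed drilling jig: plywood bed 310 x 180 mm, top 18 mm above the bench. Origin on the bench under the middle of the fence's face at rest; x axis points from the bed through the fence (push direction, roughly away from the robot), z up. The free bed reaches 200 mm along -x from the fence; behind the fence stands a fixed dark wooden block, 54 mm above the bench
- fence: the jig's sprung fence: aluminium bar 24 thick (x) x 130 wide (y) x 35 mm high standing on the bed, with two guide holes 9 mm either side of its middle and a dark line on its top at the middle. Axes as the jig's; origin on the bed top under the middle of its face; it slides along +x against two springs when pushed
- fence_push (a joint): how far the fence is pushed back, in m: 0 at rest, 0.03 at its hard end. The springs need 2 N to start and 0.5 N more per mm, so 10 N is 0.016 (friction about 0.3 N)
- fence_mid (a point): middle of the fence's face, between the guide holes, 14 mm above the bed top (32 mm above the bench); axes as the jig's; moves with the fence. The cleat's square end goes here
- glue: glue bottle, 52 mm across, 130 mm high, standing on the bench to one side; origin at the centre of its underside; leave alone
- tape: roll of brown tape lying flat on the bench to the other side, 80 mm across, 24 mm high; origin at the centre of its underside; leave alone

How it is judged:
On the way, in this order (a step that is already met when the one before it is completed fails the run):
1. the top drawer is pulled out to its stop (value of joint cab_drawer0 above 0.163 m), for 0.2 s.
2. the cleat is held flat against the middle of the fence with a steady push for a second (contact force between cleat and fence between 6 and 14 N and value of joint fence_push above 0.006 m and angle between the x axis of cleat and the x axis of jig, either way round below 0.12 rad and x of cleat in the frame of jig below 0 m and x of fence_mid in the frame of cleat between 0.035 and 0.055 m and y of fence_mid in the frame of cleat between -0.012 and 0.012 m and angle between cleat's own z axis and vertical below 0.12 rad and z of cleat in the frame of jig between 0.014 and 0.026 m and contact force between the fingers and cleat above 2 N), for 1 s.
At the end, for the whole second after the job is handed in: Cleat flat on the bed (within 8 mm, 0.12 rad), square end flush with the fence (0.12 rad) within 12 mm of its middle, held by the fingers and pressing it with 6 to 14 N (fence at least 6 mm back), at rest; drawer still out 140 mm or more, knob in it (all of step 2 and value of joint cab_drawer0 above 0.14 m and linear speed of cleat below 0.02 m/s and z of knob in the frame of chest between 0.08 and 0.13 m); the arm keeps its last pose, push and grip.
It fails at once if the fence is pushed to the end of its travel (value of joint fence_push above 0.0285 m).
It fails at once if the knob is taken out of the drawer (z of knob in the frame of chest above 0.14 m).
It fails at once if glue bottle or tape roll is moved more than 30 mm (distance of any of glue, tape from where it was at the start of the episode above 0.03 m).
It also fails if it takes over 53 s, if anything falls off the work surface, if the arm or the gripper's body presses on something with over 40 N, if the wrist force passes 120 N, or if a joint passes its speed limit or range.

## Working session

There is one attempt and no reset: what is moved stays moved. The work goes in short steps, Python scripts to look and compute and a tool call to move; the robot and the scene stay as the last step left them, time stands still between calls to the robot, and variables do not carry over. Pictures are saved under pics/ and viewed, at most 10 in all, crops included, and the job is handed in when it is done.

Besides the shell and the picture viewer there is one more tool, called after ">>>" as name([rows], argument=value, ...), one row to a line, values as JSON. move_arm: Moves the arm, as the interface text tells. Its arguments: {"type":"object","properties":{"slide":{"type":"array","items":{"type":"array","items":{"type":"number"}}},"roll":{"type":"array","items":{"type":"number"}},"gripper":{"type":"number"},"squeeze":{"type":"number"}},"required":["slide","roll"]}

```bash
mkdir -p pics; ls; python3 - <<'E'
from bench import monitor,cams
import cv2,numpy as np
s=monitor.get_state();print(s)
for n in("top","scene"):
    im=cams.get_image(n);cv2.imwrite(f"pics/{n}0.png",cv2.resize(im[:,:,::-1],(800,600),interpolation=cv2.INTER_CUBIC))
    c=cams.get_calibration(n);print(n,c)
E
```

```text
pics
{'time': 0.0, 'joint_positions': array([-1.2278835 ,  0.32182987, -0.07007275,  1.45167072,  0.02259766,
        1.37082208, -0.05692374]), 'qd': array([-0.00027719, -0.00042995, -0.00062097, -0.00296376,  0.00128916,
        0.00061008, -0.00291121]), 'joint_torque': array([-8.14252562e-04, -4.91283739e+01, -4.04363852e-01, -3.12530279e+01,
       -6.39329106e-02,  4.37381922e-02,  1.74016427e-04]), 'position': array([0.20977046, 0.61462663, 0.22145913]), 'tool_rot': array([-5.14146363e-01, -3.09901277e+00,  3.03300728e-03]), 'ft_force': array([-0.29562668, -0.76306048, -0.40656063]), 'torque': array([-0.00766569, -0.00995707,  0.02631768]), 'grip_force': 0.0, 'grip_width': 0.9978480344807156}
top {'mtx': array([[370.93203363,   0.        , 252.21975425],
       [  0.        , 370.93203363, 190.60828947],
       [  0.        ,   0.        ,   1.        ]]), 'dist_coeffs': array([0.00100914, 0.        , 0.        , 0.        , 0.        ]), 'R': array([[ 0.01155551, -0.99933889,  0.03447116],
       [-0.98389777, -0.01751247, -0.1778721 ],
       [ 0.17835818, -0.0318607 , -0.98344967]]), 't': array([-0.02875193,  0.63196208,  1.09789833])}
scene {'mtx': array([[366.65323386,   0.        , 257.10641676],
       [  0.        , 366.65323386, 194.9964987 ],
       [  0.        ,   0.        ,   1.        ]]), 'dist_coeffs': array([-0.09044309,  0.        ,  0.        ,  0.        ,  0.        ]), 'R': array([[ 0.82529169,  0.5645523 ,  0.01320341],
       [ 0.42260662, -0.60194212, -0.67754655],
       [-0.37456278,  0.56475339, -0.73536136]]), 't': array([-0.49861285, -0.20099291,  1.50144522])}
```

View pics/top0.png

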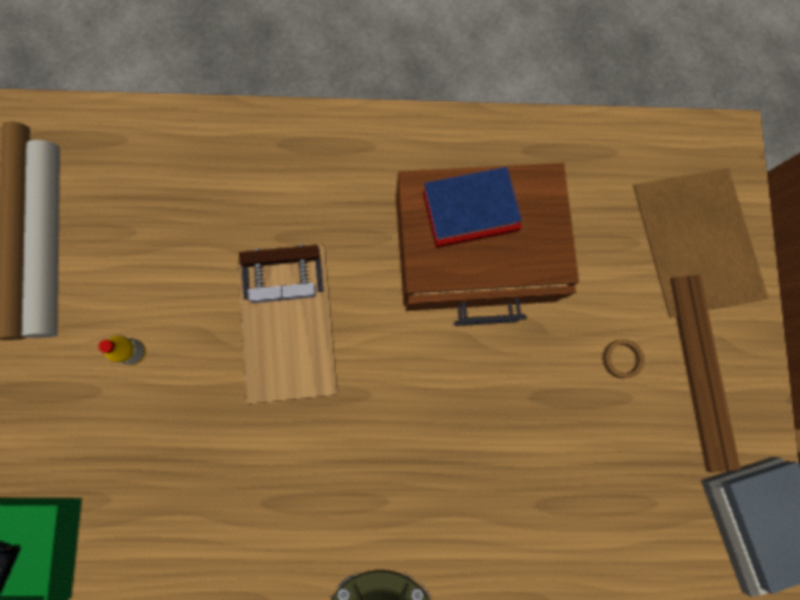

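View pics/scene0.png

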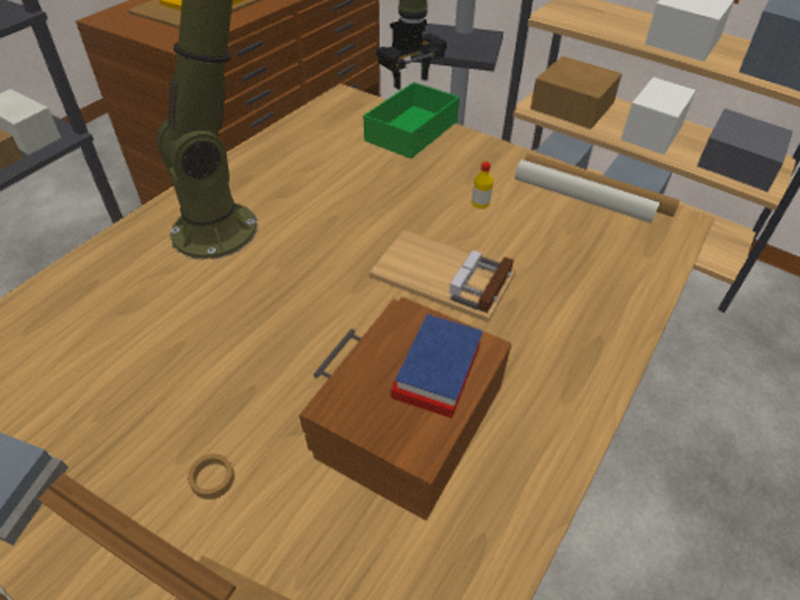

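The top view shows the chest at right (handle ends at about (456,323) and (525,317)). The jig is at left, with the fence's top front edge from (248,300) to (315,296). The glue is at (120,350) and the tape at (622,358). The scene view agrees.

```bash
cat > h.py <<'E'
import numpy as np,cv2
from scipy.spatial.transform import Rotation as Ro
from bench import monitor,cams
def ray(px,c,z,s=1.0):
    """pixels (scaled by s) -> world points on plane z"""
    p=cv2.undistortPoints((np.array(px,float).reshape(-1,1,2)+.5)/s-.5,c["mtx"],c["dist_coeffs"])[:,0]
    d=np.c_[p,np.ones(len(p))]@c["R"]; o=-c["R"].T@c["t"]
    return o+d*((z-o[2])/d[:,2])[:,None]
def proj(X,c):
    return cv2.projectPoints(np.array(X,float),cv2.Rodrigues(c["R"])[0],c["t"],c["mtx"],c["dist_coeffs"])[0][:,0]
def delta(p):
    """tool-frame shift in cm from measured pose to world p"""
    s=monitor.get_state();R=Ro.from_rotvec(s["tool_rot"]).as_matrix()
    return 100*R.T@(np.array(p)-s["position"])
def tool():
    s=monitor.get_state();R=Ro.from_rotvec(s["tool_rot"]).as_matrix();return s,R
def snap(n,f,s=800/512):
    c=cams.get_calibration(n);im=cams.get_image(n)
    cv2.imwrite(f"pics/{f}.png",cv2.resize(im[:,:,::-1],None,fx=s,fy=s,interpolation=cv2.INTER_CUBIC));np.savez(f"pics/{f}.npz",**c)
E
python3 - <<'E'
from h import *
np.set_printoptions(precision=4,suppress=True)
c=cams.get_calibration("top");s=800/512
h=ray([(456,322),(525,317)],c,.12,s);print("handle",h,h.mean(0),np.arctan2(*(h[0]-h[1])[[0,1]]))
k=ray([(398,172),(563,163),(406,291),(577,283)],c,.156,s);print("chest",k)
f=ray([(248,301),(315,297),(281,299)],c,.053,s);print("fence",f)
b=ray([(248,403),(336,396)],c,.018,s);print("bed front",b,b.mean(0))
print("glue,tape",ray([(133,351)],c,.0,s),ray([(622,358)],c,.024,s))
s,R=tool();print(R);w=cams.get_calibration("wrist");print("wristcam in tool",R.T@(-w["R"].T@w["t"]-s["position"]),w["R"]@R,w["mtx"])
E
```

```text
handle [[ 0.5774 -0.1336  0.12  ]
 [ 0.5891 -0.2644  0.12  ]] [ 0.5833 -0.199   0.12  ] -0.0888825337184384
chest [[ 0.8573 -0.0203  0.156 ]
 [ 0.8837 -0.3371  0.156 ]
 [ 0.6279 -0.0374  0.156 ]
 [ 0.6488 -0.3537  0.156 ]]
fence [[0.6221 0.2704 0.053 ]
 [0.6325 0.1385 0.053 ]
 [0.6273 0.2056 0.053 ]]
bed front [[0.4233 0.2666 0.018 ]
 [0.439  0.0934 0.018 ]] [0.4312 0.18   0.018 ]
glue,tape [[0.5243 0.5075 0.    ]] [[ 0.5224 -0.4867  0.024 ]]
[[-0.9465  0.3228 -0.0004]
 [ 0.3228  0.9464 -0.0016]
 [-0.0001 -0.0017 -1.    ]]
wristcam in tool [ 0.0708  0.0008 -0.1619] [[ 0.0004  1.     -0.0008]
 [-0.9669  0.0002 -0.2551]
 [-0.2551  0.0009  0.9669]] [[264.893    0.     255.8545]
 [  0.     264.893  189.5439]
 [  0.       0.       1.    ]]
```

>>> move_arm([
  [-61.6,-65,0],
  [-61.6,-65,0],
  [-61.6,-65,0],
  [-61.6,-65,0],
  [-61.6,-65,0],
  [-61.6,-65,0],
  [-61.6,-65,0],
  [-61.6,-65,0],
  [-61.6,-65,0],
  [-61.6,-65,0],
  [-61.6,-65,0],
  [-61.6,-65,0],
  [-61.6,-65,0],
  [-61.6,-65,0],
  [-61.6,-65,0],
  [-61.6,-65,0],
  [-61.6,-65,0],
  [-61.6,-65,0],
  [-61.6,-65,0],
  [-61.6,-65,0],
], roll=[1.168,1.168,1.168,1.168,1.168,1.168,1.168,1.168,1.168,1.168,1.168,1.168,1.168,1.168,1.168,1.168,1.168,1.168,1.168,1.168], gripper=2.6)

```text
time: 2.1
position: [0.5824, -0.2001, 0.2215]
tool_rot: [-2.14, -2.298, 0.003]
ft_force: [0.8, 0.6, 0.5]
grip_width: 0.299
grip_force: 0.0
```

```bash
python3 - <<'E'
from h import *
np.set_printoptions(precision=4,suppress=True)
snap("wrist","w1");s,R=tool();print(s["position"],R,s["joint_positions"],s["time"],s["grip_width"])
c=cams.get_calibration("wrist");print(proj([s["position"],[.583,-.199,.118]],c)*800/512)
E
```

```text
[ 0.5827 -0.1983  0.2218] [[-0.0738  0.9973 -0.0015]
 [ 0.9973  0.0738  0.0008]
 [ 0.0009 -0.0014 -1.    ]] [-0.3553  0.3077  0.7937  1.5671 -0.2227  1.3621  0.5354] 2.15 0.2989074042937302
[[401.4015 360.7261]
 [401.499  298.64  ]]
```

View pics/w1.png

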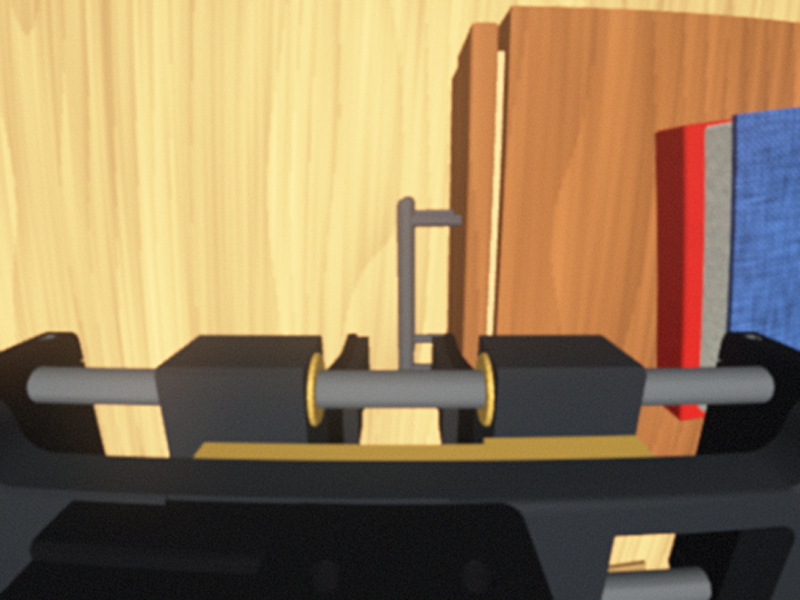

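The wrist view shows the handle bar running from (406,200) to (406,369), about 5 px ahead of the grip centreline. The drawer front is at column 450–500, and the drawer is slightly open.

```bash
python3 - <<'E'
from h import *
np.set_printoptions(precision=4,suppress=True)
c=np.load("pics/w1.npz");s=800/512
h=ray([(406,199),(406,369)],c,.1235,s);print(h,h.mean(0),delta(np.r_[h.mean(0)[:2],.103]))
k=ray([(502,52),(490,330)],c,.134,s);print(k)
print(ray([(512,6),(497,330)],c,.156,s))
E
```

```text
[[ 0.5805 -0.1359  0.1235]
 [ 0.589  -0.2486  0.1235]] [ 0.5847 -0.1922  0.1235] [ 0.5763  0.2687 11.8806]
[[ 0.6272 -0.052   0.134 ]
 [ 0.64   -0.213   0.134 ]]
[[ 0.6253 -0.0371  0.156 ]
 [ 0.6385 -0.2053  0.156 ]]
```

>>> move_arm([
  [0.5,0.3,3],
  [0.5,0.3,6],
  [0.5,0.3,9],
  [0.5,0.3,11],
  [0.5,0.3,12],
  [0.5,0.3,12],
], roll=[0,0,0,0,0,0])

```text
time: 2.75
position: [0.585, -0.1914, 0.1016]
tool_rot: [-2.133, -2.303, -0.0]
ft_force: [-0.3, 0.3, 0.2]
grip_width: 0.294
grip_force: 0.0
```

>>> move_arm([
  [0,0,0],
  [0,0,0],
  [0,0,0],
  [0,0,0],
  [0,0,0],
], roll=[0,0,0,0,0], gripper=0.4, squeeze=25)

```text
time: 3.25
position: [0.5864, -0.1938, 0.1039]
tool_rot: [2.137, 2.301, 0.002]
ft_force: [-1.3, 0.3, 5.9]
grip_width: 0.118
grip_force: 25.0
```

>>> move_arm([
  [0,-1,0],
  [0,-2.5,0],
  [0,-4.5,0],
  [0,-6.5,0],
  [0,-8.5,0],
  [0,-10.5,0],
  [0,-12.5,0],
  [0,-14,0],
  [0,-15,0],
  [0,-15.5,0],
  [0,-15.5,0],
  [0,-15.5,0],
], roll=[0,0,0,0,0,0,0,0,0,0,0,0])

```text
time: 4.45
position: [0.4313, -0.2062, 0.1037]
tool_rot: [2.137, 2.3, 0.002]
ft_force: [-1.5, -1.0, 9.0]
grip_width: 0.112
grip_force: 25.0
```

>>> move_arm([
  [0,-0.3,0],
  [0,-0.6,0],
  [0,-0.8,0],
  [0,-0.8,0],
  [0,-0.8,0],
], roll=[0,0,0,0,0])

```text
time: 4.95
position: [0.4237, -0.2068, 0.1038]
tool_rot: [2.137, 2.3, 0.002]
ft_force: [-0.3, -0.3, 8.2]
grip_width: 0.115
grip_force: 25.0
```

>>> move_arm([
  [0,-0.3,0],
  [0,-0.5,0],
  [0,-0.5,0],
  [0,-0.5,0],
], roll=[0,0,0,0])

```text
time: 5.35
position: [0.4188, -0.2072, 0.1037]
tool_rot: [2.137, 2.3, 0.002]
ft_force: [-0.7, -1.1, 8.6]
grip_width: 0.118
grip_force: 25.0
```

>>> move_arm([
  [0,-0.4,0],
  [0,-0.7,0],
  [0,-0.7,0],
  [0,-0.7,0],
], roll=[0,0,0,0])

```text
time: 5.75
position: [0.4149, -0.2075, 0.1038]
tool_rot: [2.132, 2.296, 0.008]
ft_force: [9.6, -1.6, -2.4]
grip_width: 0.115
grip_force: 25.0
```

```bash
python3 - <<'E'
from h import *
snap("top","t2");snap("wrist","w2");print(monitor.get_state()["ft_force"])
E
```

```text
[ 9.73750298 -1.2278989  -1.64786084]
```

View pics/t2.png

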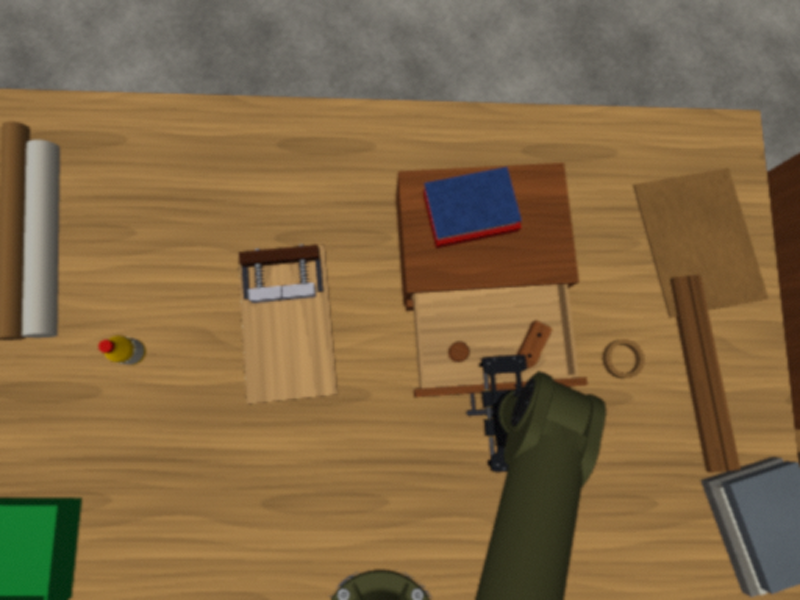

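The drawer is at its stop (9.7 N pull). The knob is at (458,351) and the cleat at about (535,345), partly hidden by the gripper. I'll release the handle and look from above.

>>> move_arm([
  [0,0,0],
  [0,0,0],
  [0,0,0],
  [0,0,0],
  [0,0,-4],
  [0,0,-8],
  [0,0,-12],
  [-4,3,-14.5],
  [-8,6,-14.5],
  [-12,9,-14.5],
  [-15,10.5,-14.5],
  [-15,10.5,-14.5],
  [-15,10.5,-14.5],
], roll=[0,0,0,0,0,0,0,0,0,0,0,0,0], gripper=2.8)

```text
time: 7.15
position: [0.5257, -0.3491, 0.246]
tool_rot: [-2.138, -2.297, 0.004]
ft_force: [-0.4, 0.6, -0.1]
grip_width: 0.322
grip_force: 0.0
```

```bash
python3 - <<'E'
from h import *
snap("wrist","w3");s,R=tool();print(s["position"],R)
E
```

```text
[ 0.52595804 -0.34815701  0.24686958] [[-0.07298175  0.9973316  -0.00183098]
 [ 0.99733256  0.07298378  0.00106524]
 [ 0.00119603 -0.00174835 -0.99999776]]
```

View pics/w3.png

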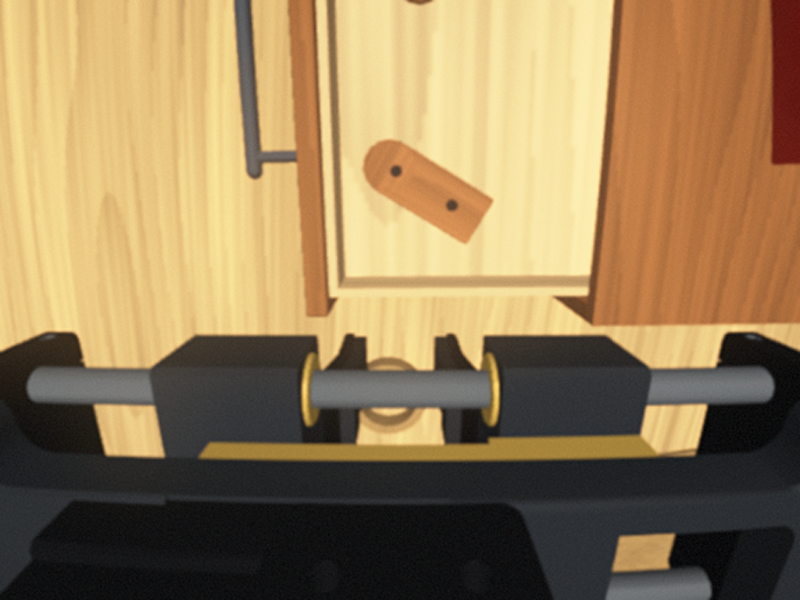

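The cleat lies with its square end at corners (493,201) and (467,243), its nose near (366,160) and its holes at (396,171) and (452,205). The square end points into the chest, rotated toward −y.

```bash
python3 - <<'E'
from h import *
np.set_printoptions(precision=4,suppress=True)
c=np.load("pics/w3.npz");s=800/512
p=ray([(493,200),(467,243),(396,171),(452,205.5)],c,.122,s)[:,:2];print(p)
m=p[:2].mean(0);u=p[3]-p[2];print("hole dir",np.arctan2(u[1],u[0]),np.hypot(*u));e=p[0]-p[1];a=np.arctan2(-e[0],e[1]);print("end normal",a,np.hypot(*e))
for a2 in(np.arctan2(u[1],u[0]),a):
    cen=m-.045*np.array([np.cos(a2),np.sin(a2)]);print("cen",cen)
print("hole mid",p[2:].mean(0))
# top-camera check of handle/fence vs wrist: fence via top image, drawer wall
print(ray([(345,277),(590,277)],c,.134,s))
s_,R=tool();ty=np.arctan2(R[1,1],R[0,1]);print("tool y angle",ty)
E
```

```text
[[ 0.5827 -0.2817]
 [ 0.5683 -0.3121]
 [ 0.5159 -0.2678]
 [ 0.5553 -0.2875]]
hole dir -0.4642346103966279 0.04407252357947951
end normal -0.44289039146723386 0.033594179644551116
cen [ 0.5352 -0.2768]
cen [ 0.5348 -0.2776]
hole mid [ 0.5356 -0.2777]
[[ 0.4865 -0.3396  0.134 ]
 [ 0.6531 -0.3273  0.134 ]]
tool y angle 0.07304883769869804
```

>>> move_arm([
  [2,0.5,0],
  [5,1,1],
  [7,1.4,2],
  [7,1.4,3],
  [7,1.4,4],
  [7,1.4,4],
  [7,1.4,4],
  [7,1.4,4],
  [7,1.4,4],
  [7,1.4,7],
  [7,1.4,10],
  [7,1.4,13],
  [7,1.4,14.6],
  [7,1.4,14.6],
  [7,1.4,14.6],
], roll=[-0.13,-0.26,-0.39,-0.52,-0.65,-0.78,-0.91,-1.04,-1.04,-1.04,-1.04,-1.04,-1.04,-1.04,-1.04], gripper=5.8)

```text
time: 8.7
position: [0.5362, -0.2776, 0.1027]
tool_rot: [0.712, 3.058, 0.0]
ft_force: [0.8, 0.3, 0.6]
grip_width: 0.665
grip_force: 0.0
```

>>> move_arm([
  [0,0,0],
  [0,0,0],
  [0,0,0],
  [0,0,0],
  [0,0,0],
], roll=[0,0,0,0,0], gripper=2.5, squeeze=40)

```text
time: 9.2
position: [0.5361, -0.2778, 0.1022]
tool_rot: [0.711, 3.059, 0.0]
ft_force: [-0.4, 0.0, 2.9]
grip_width: 0.411
grip_force: 40.0
```

The cleat is gripped (35.8 mm, 40 N). I'll lift it and hover past the fence, so the wrist camera sees the fence.

>>> move_arm([
  [0,0,-1],
  [0,0,-4],
  [0,0,-8],
  [0,0,-12],
  [0,0,-15],
  [0.3,4,-15],
  [0.7,8,-15],
  [1.1,12.5,-15],
  [1.5,17,-15],
  [1.9,21.5,-15],
  [2.3,26,-15],
  [2.7,30.5,-15],
  [3.1,35,-15],
  [3.5,39.5,-15],
  [3.9,44,-15],
  [4.2,48,-15],
  [4.4,51,-15],
  [4.4,51,-15],
  [4.4,51,-15],
  [4.4,51,-15],
], roll=[0,0,0,0,0,-0.05,-0.1,-0.15,-0.2,-0.25,-0.3,-0.35,-0.4,-0.45,-0.5,-0.53,-0.53,-0.53,-0.53,-0.53])

```text
time: 11.2
position: [0.7212, 0.1974, 0.2518]
tool_rot: [0.111, -3.14, 0.002]
ft_force: [-0.7, 0.7, -1.0]
grip_width: 0.411
grip_force: 40.0
```

```bash
python3 - <<'E'
from h import *
snap("wrist","w4");s,R=tool();print(s["position"],R,s["joint_positions"])
E
```

```text
[0.72125162 0.19714343 0.25211919] [[-9.97518999e-01 -7.03966463e-02  3.99603355e-04]
 [-7.03970250e-02  9.97518521e-01 -1.02946812e-03]
 [-3.26140645e-04 -1.05504489e-03 -9.99999390e-01]] [-0.59837194  0.55806216  0.48987221  1.12402013 -0.2511168   1.51564636
  1.48174929]
```

View pics/w4.png

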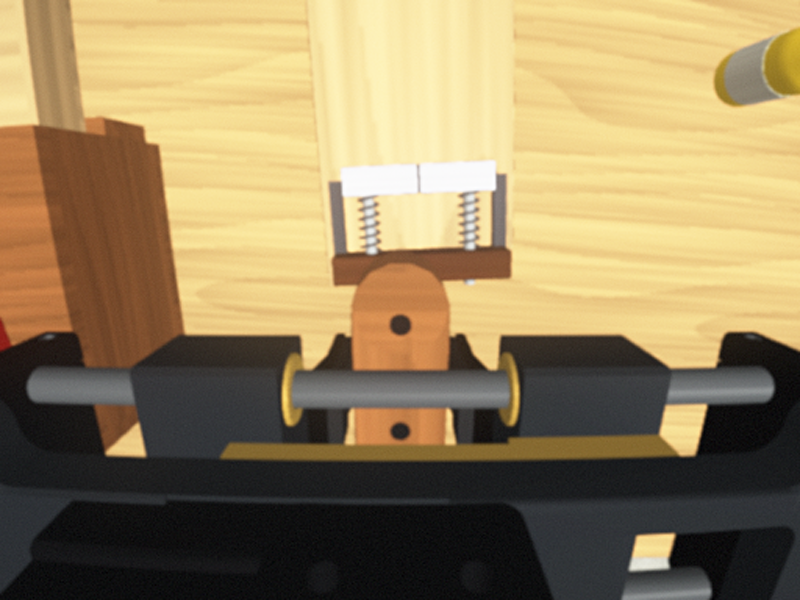

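The fence's front top edge runs from (342,169) to (495,161), with the dark mid line at column 419. The cleat sits straight in the grip, holes at (400,324) and (400,430).

```bash
python3 - <<'E'
from h import *
np.set_printoptions(precision=4,suppress=True)
c=np.load("pics/w4.npz");s=800/512
f=ray([(342,169),(495,161),(418.5,165)],c,.053,s)[:,:2];e=f[1]-f[0];print(f,"yaw",np.arctan2(-e[0],e[1]),np.hypot(*e))
b=ray([(333,283),(511,275)],c,.054,s)[:,:2];e=b[1]-b[0];print(b,"yaw block",np.arctan2(-e[0],e[1]))
l=ray([(308,20),(331,280),(513,20)],c,.018,s)[:,:2];print(l)
h=ray([(400,324),(400,430.5)],c,.252-.008+.028,s);print("holes",h, "mid",h[:,:2].mean(0))
yaw=.075;m=f[2]
for d in(.050,.0):
    t=m-(.045+d)*np.array([np.cos(yaw),np.sin(yaw)]);print(d,t,delta(np.r_[t,.0]))
E
```

```text
[[0.6391 0.1439]
 [0.6233 0.2714]
 [0.6314 0.2077]] yaw 0.12350889767788084 0.1283930369716202
[[0.7376 0.1398]
 [0.719  0.2976]] yaw block 0.11770010565211225
[[0.5144 0.1041]
 [0.7434 0.1323]
 [0.5014 0.2809]]
holes [[0.6985 0.1971 0.272 ]
 [0.7422 0.2002 0.272 ]] mid [0.7204 0.1987]
0.05 [0.5367 0.2006] [18.3937  1.6689 25.2042]
0.0 [0.5866 0.2043] [13.3937  1.6916 25.2058]
```

```bash
python3 - <<'E'
from h import *
np.set_printoptions(precision=4,suppress=True)
im=cv2.cvtColor(cv2.imread("pics/w4.png"),cv2.COLOR_BGR2GRAY).astype(float)
c=np.load("pics/w4.npz");s=800/512
# fence front top edge: strongest rise going down each column
def edge(im,cols,r0,r1,sgn):
    g=cv2.GaussianBlur(im,(0,0),1.5);out=[]
    for x in cols:
        d=sgn*np.diff(g[r0:r1,x]);out.append((x,r0+.5+d.argmax()))
    return np.array(out,float)
for nm,f,cols,r0,r1,sg,z in(("w4","fence",range(350,490,6),150,182,1,.053),("w4","block",range(345,360,3),235,262,-1,.054),("w4","blockback",list(range(338,352,3))+list(range(452,508,4)),262,300,1,.054),("top0","bedfront",range(254,332,4),385,415,-1,.018),("top0","fence",range(252,312,4),288,312,-1,.053)):
    g=cv2.cvtColor(cv2.imread(f"pics/{nm}.png"),cv2.COLOR_BGR2GRAY).astype(float)
    e=edge(g,list(cols),r0,r1,sg);cc=c if nm=="w4" else cams.get_calibration("top")
    P=ray(e,cc,z,s)[:,:2]
    vx,vy,x0,y0=cv2.fitLine(P.astype(np.float32),cv2.DIST_HUBER,0,.01,.01).ravel()
    print(nm,f,"yaw",-np.arctan(vx/vy),"pt",x0,y0,"res",np.std((P-[x0,y0])@[vy,-vx]))
E
```

```text
w4 fence yaw 0.11493011 pt 0.6292657 0.21650334 res 0.0008812231246951079
w4 block yaw 0.13775799 pt 0.7085482 0.15468428 res 0.0003513003883218564
w4 blockback yaw 0.11994549 pt 0.72862434 0.23727638 res 0.00033733756516731025
top0 bedfront yaw 0.11408552 pt 0.43450406 0.1779974 res 0.0009910575886983755
top0 fence yaw 0.12746629 pt 0.629974 0.22348292 res 0.0006465135734962533
```

>>> move_arm([
  [3,0.2,0],
  [7,0.5,0],
  [11,0.8,0],
  [14.5,1,0],
  [17,1.2,1],
  [17.5,1.2,4],
  [17.5,1.2,8],
  [17.5,1.2,12],
  [17.5,1.2,16],
  [17.5,1.2,19],
  [17.5,1.2,21],
  [17.5,1.2,21.8],
  [17.5,1.2,22.2],
  [17.5,1.2,22.2],
  [17.5,1.2,22.2],
], roll=[-0.048,-0.048,-0.048,-0.048,-0.048,-0.048,-0.048,-0.048,-0.048,-0.048,-0.048,-0.048,-0.048,-0.048,-0.048])

```text
time: 12.75
position: [0.5468, 0.1989, 0.031]
tool_rot: [-0.19, 3.134, 0.002]
ft_force: [-0.3, -0.2, -1.5]
grip_width: 0.412
grip_force: 40.0
```

```bash
python3 - <<'E'
from h import *
np.set_printoptions(precision=4,suppress=True)
snap("scene","s5",1);im=cv2.imread("pics/s5.png")
cv2.imwrite("pics/s5c.png",cv2.resize(im[110:230,210:370],None,fx=5,fy=5,interpolation=cv2.INTER_CUBIC))
s,R=tool();print(s["position"],np.arctan2(-R[0,1],R[1,1]),s["ft_force"])
E
```

```text
[0.5468 0.199  0.031 ] 0.12109808326150602 [ 0.8671  0.3303 -0.6502]
```

View pics/s5c.png

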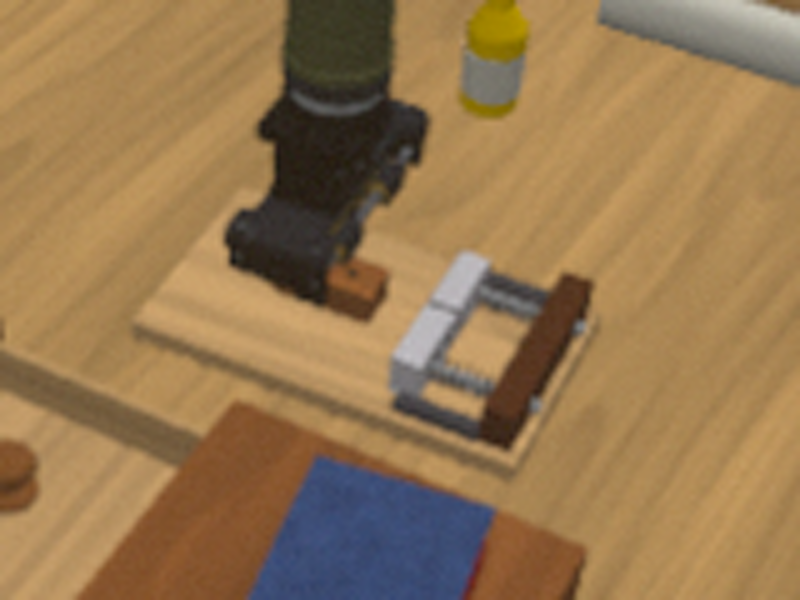

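The crop shows the cleat just above the bed, its square end at about (370,285). It is in line with the fence's mid line at (440,305), and the fence is still clear.

>>> move_arm([
  [0,-0.1,0.2],
  [0,-0.2,0.35],
  [0,-0.2,0.45],
  [0,-0.2,0.45],
], roll=[0,0,0,0])

```text
time: 13.2
position: [0.5464, 0.1967, 0.0261]
tool_rot: [-0.19, 3.135, 0.001]
ft_force: [-1.1, -0.7, 5.9]
grip_width: 0.409
grip_force: 40.0
```

>>> move_arm([
  [-0.5,0,-0.05],
  [-1.3,0,-0.05],
  [-2.1,0,-0.05],
  [-2.9,0,-0.05],
  [-3.5,0,-0.05],
  [-3.8,0,-0.05],
  [-4,0,-0.05],
  [-4.2,0,-0.05],
  [-4.4,0,-0.05],
  [-4.4,0,-0.05],
  [-4.4,0,-0.05],
], roll=[0,0,0,0,0,0,0,0,0,0,0])

```text
time: 14.3
position: [0.5886, 0.202, 0.0262]
tool_rot: [0.19, -3.132, -0.0]
ft_force: [-7.6, -1.5, 10.6]
grip_width: 0.41
grip_force: 40.0
```

>>> move_arm([
  [-0.2,0,-0.1],
  [-0.4,0,-0.1],
  [-0.6,0,-0.1],
  [-0.8,0,-0.1],
  [-1,0,-0.1],
  [-1,0,-0.1],
  [-1,0,-0.1],
], roll=[0,0,0,0,0,0,0])

```text
time: 15.0
position: [0.5968, 0.203, 0.0262]
tool_rot: [0.19, -3.129, 0.001]
ft_force: [-10.0, -1.6, 8.8]
grip_width: 0.414
grip_force: 40.0
```

```bash
python3 - <<'E'
from h import *
np.set_printoptions(precision=4,suppress=True)
im=np.mean([cams.get_image("scene").astype(float) for _ in range(4)],0).astype(np.uint8)[:,:,::-1];cv2.imwrite("pics/s6c.png",cv2.resize(im[140:220,260:367],None,fx=7.4,fy=7.4,interpolation=cv2.INTER_CUBIC))
s,R=tool();print(s["position"],np.arctan2(-R[0,1],R[1,1]),s["ft_force"],s["time"])
u=np.array([np.cos(.118),np.sin(.118)]);m=np.array([.631,.2075]);n=np.array([-u[1],u[0]])
c=cams.get_calibration("scene")
for d in(0,.008,.012,.016,.02):
    print(d,[((proj([[*(m+u*d+n*k),.053]],c)[0]-[260,140]+.5)*7.4-.5).round(0) for k in(.065,0,-.065)])
E
```

```text
[0.5968 0.203  0.0262] 0.12139662269650844 [-10.4067  -1.775   10.184 ] 15.2
0 [array([315., 141.]), array([264., 218.]), array([210., 300.])]
0.008 [array([329., 147.]), array([279., 224.]), array([225., 305.])]
0.012 [array([337., 149.]), array([286., 226.]), array([233., 308.])]
0.016 [array([344., 152.]), array([294., 229.]), array([241., 311.])]
0.02 [array([351., 154.]), array([301., 232.]), array([248., 314.])]
```

View pics/s6c.png

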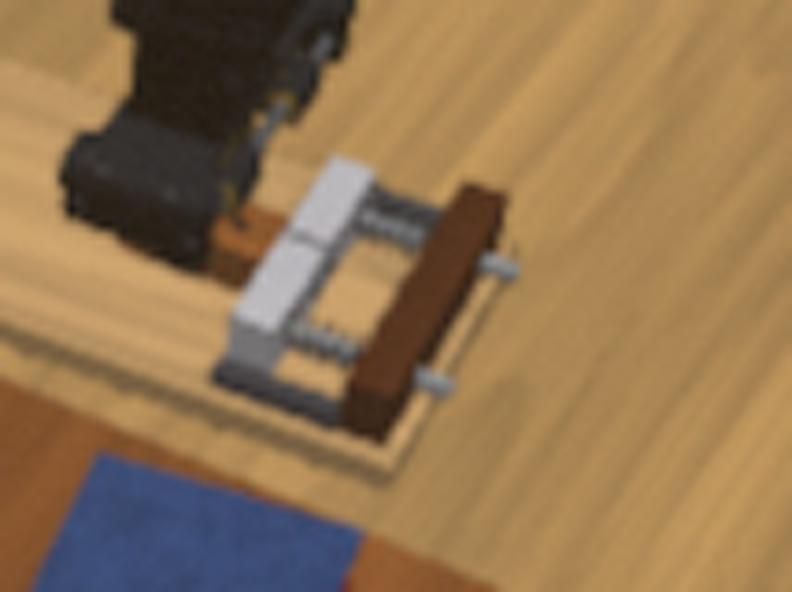

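The cleat's square end meets the fence at its mid line (around (285,235)), and the fence is partly pushed back. I'll reduce the load on the bed so the force reading shows the fence push alone.

>>> move_arm([
  [0,0,-0.1],
  [0,0,-0.15],
  [0,0,-0.15],
  [0,0,-0.15],
], roll=[0,0,0,0])

```text
time: 15.6
position: [0.5967, 0.2029, 0.0264]
tool_rot: [0.19, -3.129, 0.001]
ft_force: [-7.8, -0.5, 1.9]
grip_width: 0.411
grip_force: 40.0
```

>>> move_arm([
  [-0.15,0,-0.02],
  [-0.3,0,-0.02],
  [-0.45,0,-0.03],
  [-0.55,0,-0.03],
  [-0.55,0,-0.03],
  [-0.55,0,-0.03],
  [-0.55,0,-0.03],
], roll=[0,0,0,0,0,0,0])

```text
time: 16.3
position: [0.6009, 0.2035, 0.0265]
tool_rot: [0.19, -3.126, 0.002]
ft_force: [-10.4, -1.9, 3.7]
grip_width: 0.411
grip_force: 40.0
```

>>> move_arm([
  [0,0,0],
  [0,0,0],
  [0,0,0],
  [0,0,0],
  [0,0,0],
  [0,0,0],
  [0,0,0],
  [0,0,0],
  [0,0,0],
  [0,0,0],
  [0,0,0],
  [0,0,0],
  [0,0,0],
  [0,0,0],
], roll=[0,0,0,0,0,0,0,0,0,0,0,0,0,0])

```text
time: 17.7
position: [0.6009, 0.2035, 0.0265]
tool_rot: [0.19, -3.126, 0.002]
ft_force: [-9.3, -0.6, 3.4]
grip_width: 0.41
grip_force: 40.0
```

```bash
python3 - <<'E'
from h import *
import numpy as np
f=[]
for _ in range(6):
    im=cams.get_image("top");f.append(monitor.get_state()["ft_force"])
print(np.mean(f,0));s,R=tool();print(s["position"],R[:,2],s["time"])
cv2.imwrite("pics/t7.png",cv2.resize(im[130:280,140:400,::-1],None,fx=3,fy=3,interpolation=cv2.INTER_CUBIC))
E
```

```text
[-9.8651486  -1.21043165  3.51592491]
[0.60091656 0.203443   0.02643669] [-0.00974012 -0.0018295  -0.99995089] 18.0
```

View pics/t7.png

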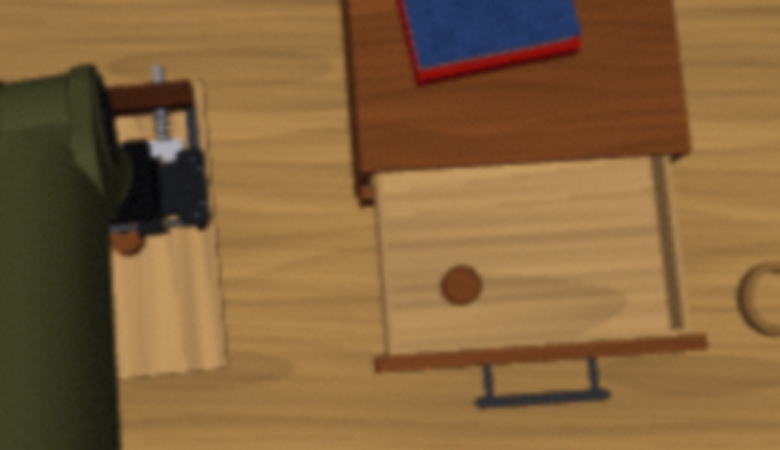

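The drawer is fully out with the knob inside at (460,285). The cleat's nose shows at (127,242) behind the gripper, and the guide rods stick out behind the block. The push holds steady at about 9–10 N, so I'm handing in.

```bash
python3 -c "
from bench import workorder
print(workorder.close_job())"
```

```text
the job is handed in; nothing more can be done
None
```

I handed the job in with the drawer out at its stop, the knob still in it, and the cleat flat on the jig bed, gripped and held against the middle of the fence with a steady push of about 9–10 N; the hand-in returned no verdict.

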